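# Clear the plug box and hold its lid open

### The job

Take the orange-handled hook tool off the lid of the green grommet-plug box and leave it lying flat in the metal tool tray before the lid comes up. Then raise the lid to 50 degrees from closed and hold it there for the stringer to pick plugs: it falls shut if let go, so finish still holding it steady at 50 degrees (within about five), with nothing else on the bench disturbed.

Things in the scene. Friction and masses are not known exactly. Their poses are not given: they have to be found in the camera images.
- plug_lid (a joint): opening angle of the box lid, rad: 0 shut, growing as the front edge rises, stop at 1.35. Hinge along the far edge of the box; no stay, next to no friction: it falls shut by its own weight from every angle. Plywood, 164 mm front to back, 244 mm wide, 8 mm thick, about 0.32 kg (varies by a third); lifting it by the bar takes about 2 N.
- lid_bar (a point): centre of the lid's steel lifting bar: round, 10 mm thick, 104 mm long, parallel to the hinge, in the lid's plane, 40 mm in front of its front edge on two rods 96 mm apart. The 35 mm gap behind it is open: pinch it from above; it turns between the fingers as the lid swings. 84 mm above the bench when shut. Axes: x from bar to hinge, y along the bar, z square to the lid (up when shut).
- lid_hinge (a point): centre of the hinge line, at the far top edge of the box, 80 mm above the bench, level with the lid's underside when shut (upper face 8 mm higher). Turns with the lid: y along the hinge, x in the lid's plane away from the bar. The bar's centre lies 204 mm from it to -x and 4 mm to +z, and circles it.
- plug_box: green open box of grommet plugs, 160 mm (x, front to back) by 240 mm (y) by 80 mm high, fixed to the bench under the plywood lid; origin at the centre of its underside, on the bench; its -x side is the front, roughly towards the robot, its z is up.
- tool_tray: bare aluminium open tray, fixed to the bench, 250 mm (x) by 130 mm (y) outside, 30 mm high, walls and floor 4 mm thick; origin at the centre of its underside, on the bench.
- hook_handle (a point): centre of the orange handle of the hook tool, half-way up. The tool lies on the shut lid. Handle 100 mm long (x), 24 mm wide (y), 20 mm high (z), so the centre is 10 mm above what it lies on; x runs from handle to hook. A thin steel shaft goes on from it; the whole tool is 171 mm long and its middle lies 35 mm from this point to +x. About 80 g.
- hook_tip (a point): the steel hook end of the hook tool, 118 mm from the handle centre to +x and 6 mm to +y, at half the handle's height; the hook bends sideways up to 21 mm to +y.
- hook_butt (a point): the free end of the orange handle of the hook tool, 50 mm from the handle centre to -x.
- awl_mid (a point): bystander: steel tapered awl with a dark wooden handle, lying, 175 mm long, 24 mm high; its middle
- bumper_mid (a point): bystander: red plastic bumper strip, a shallow arc 165 mm long, 12 mm high; its middle
- jar_mid (a point): bystander: brown glass jar with black screw lid, 68 mm in diameter, 95 mm high; its middle
- spool_mid (a point): bystander: yellow string spool, 90 mm in diameter, 44 mm high; its middle
- mallet: bystander: hammer lying on the bench, handle to -x
Things that resemble listed ones, but are neither listed nor needed, are in the scene too. Of the things like the part that bears hook_handle, leave any that is red; of the rest the smaller one is meant.

How it is judged:
By the outcome, as a careful person would: the job done as asked, in the order asked, and still so for the second after the job is handed in, while the arm keeps its last pose, push and grip.
It also fails if it takes over 50 s, if anything falls off the work surface, if the arm or the gripper's body presses on something with over 40 N, if the wrist force passes 120 N, or if a joint passes its speed limit or range.

### The arm

A 7-joint arm with a two-finger parallel gripper is mounted at the origin on the work surface. World frame = base frame: x ahead of the robot, y to its left, z up, the work surface at z = 0. Lengths are in m, angles in rad, forces in N, time in s.
With the tool pointing down it reaches from about 0.35 to 0.9 m from the base axis. Payload 8.1 kg.
Tool frame: the origin (TCP) lies at the very end of the fingers, on their centre line; the grasp point (between the pads) lies 19 mm behind it; x points along the fingers, y is the direction in which the jaws open and shut, and the axes are right-handed (so a half turn about x gives the same grasp; the last joint's range is limited). The gripper opens to 92 mm and grips with 3 to 60 N. Pads are 19 mm wide; open, the fingers measure 130 mm over their backs; the gripper's body (75 mm by 190 mm) begins 47 mm behind the grasp point.
Start: joints at [-1.212, 0.434, 0.025, 1.573, -0.012, 1.134, -0.075], TCP at [0.279, 0.56, 0.227] pointing down, gripper open.
Joint ranges: [-2.62, 2.62], [-0.44, 2.09], [-1.27, 1.32], [0.08, 2.57], [-1.32, 4.46], [0.12, 2], [-2.74, 2.74]. Speed limits (rad/s): [2.22, 2.22, 3.01, 3.01, 3.14, 3.14, 3.14].

### API

Orientations are given as a rotation vector (axis times angle).
In Python, from cell import arm gives the robot as it stands.
- The arm moves only by the tool servo_tool, never from a script. Its argument "plan" is a list of rows, each a list of 2 entries, a list of its own where there are three numbers: the shift along the world's x, y, z in cm, then the turn, a rotation vector about the world's x, y, z in degrees. A call has 1 to 12 rows; each row is the pose to reach, as a shift and turn from the pose measured when the call began; what a row does not reach only later rows make up. A row lasts 1/10 s, in which the tool goes at most 50 mm and 8.59 degrees, less where a joint would pass 70% of its speed; a pose out of reach is approached as far as the arm can. A call with a gripper value outside its range is refused whole. "grip" is the opening, from 0 (shut) to 1 (fully open), set as the call begins (left out, the last holds). The fingers move at their own pace and stop on an object; "squeeze" is the grip in N (left out, the last holds). Time passes only in rows, so rows that repeat a pose let the fingers close. It gives the time, the measured TCP pose, the force and the opening at its end, in the units of the state.
- arm.observe(): the state, without advancing time (a new reading comes with each control period).
- arm.get_image(name): name is "scene" or "side" or "wrist"; returns a dict with "frame" (384x512x3 uint8, blue, green, red), "fx", "fy", "cx", "cy" (pixels), "position" and "rotation" of the camera in the world. Camera axes: x right, y down, z forward; pixel columns grow to the right and rows downward; lengths in m; the calibration is good to about 2 mm. A picture is of the moment at which its call begins. There is no depth.
- arm.sign_off(): hands the job in, once; it reports no verdict.
Trained networks look in a picture, given as the dict that the camera call returned (one of the last four; its "shot" number tells which), for a name from the list of things; names that differ only in an ending like _2 or _b are one class to them, and where a whole thing is asked for, a point or a joint stands for the part that bears it (a point fixed in the world has none). Each returns a list of dicts, best first, with "score" (0 to 1); they miss things now and then, are a little off and sometimes report something else, mostly with a low value. They report only what shows in the picture. A call takes as long as a camera call. They do not tell look-alikes from the thing itself.
- arm.search_frame(picture, query): "at" ([column, row] in pixels, amid what is visible of it).
- arm.trace(picture, query): "pixels" (384x512 bool, what is visible of it) and "at" ([column, row] in pixels, amid what is visible of it).
The state is a dict: "clock": time; "joints": joint angles; "dq": joint speeds; "joint_efforts": joint torques, N m; "position": TCP position; "ee_rot": TCP orientation; "force": force on the tool from outside, world axes, zero at the start; "ft_torque": the same for the moment, N m; "width": opening from 0.0 (shut) to 1.0 (fully open).
Only numpy, scipy, OpenCV 4.12 (cv2) and the standard library are available. Lean on these libraries where they do the work, as an engineer would, in place of code of your own. Each camera call takes 0.05 s, during which the arm holds its last target.

## Working session

There is one attempt and no reset: what is moved stays moved. The work goes in short steps, Python scripts to look and compute and a tool call to move; the robot and the scene stay as the last step left them, time stands still between calls to the robot, and variables do not carry over. Pictures are saved under pics/ and viewed, and the job is handed in when it is done.

Besides the shell and the picture viewer there is one more tool, called after "Request:" by a JSON object that holds its "api" and its "payload". servo_tool: Moves the arm, as the interface text tells. Its arguments: {"type":"object","properties":{"plan":{"type":"array","items":{"type":"array"}},"grip":{"type":"number"},"squeeze":{"type":"number"}},"required":["plan"]}

```bash
mkdir -p pics; ls; python3 - <<'E'
from cell import arm
import cv2
s=arm.observe()
print({k:s[k] for k in('clock','position','ee_rot','width','force')})
for n in("scene","side","wrist"):
    p=arm.get_image(n); cv2.imwrite(f"pics/{n}0.png",p["frame"]); print(n,p["position"],p["fx"],p["cx"],p["cy"],p["rotation"])
E
```

```text
pics
{'clock': 0.0, 'position': array([0.27827732, 0.55903352, 0.225928  ]), 'ee_rot': array([ 0.36089729,  1.54053694, -0.36345997]), 'width': 1.0041796604316553, 'force': array([-0.29934002, -0.58534503,  0.34570132])}
scene [ 1.418212   -0.08807753  0.80260023] 383.4271782874375 257.79001181075256 191.62043480970087 [-1.72918103 -1.6561428   0.7496231 ]
side [ 0.03736993 -0.73129202  0.65734337] 378.536928778162 252.1393338429559 192.49555611245347 [-2.04525641  0.68264132 -0.39392618]
wrist [0.21796892 0.58976353 0.3842972 ] 333.6613228531403 256.1898259474594 194.7658304832745 [2.48059934 1.53744318 0.19348965]
```

View pics/scene0.png

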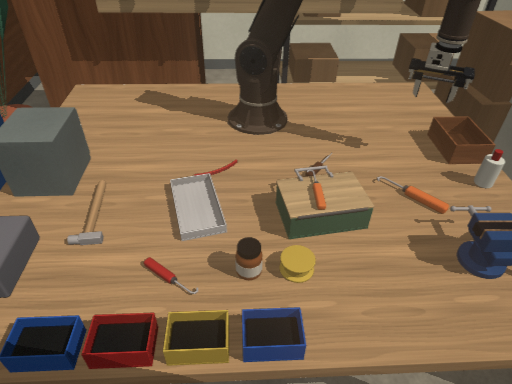

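View pics/side0.png

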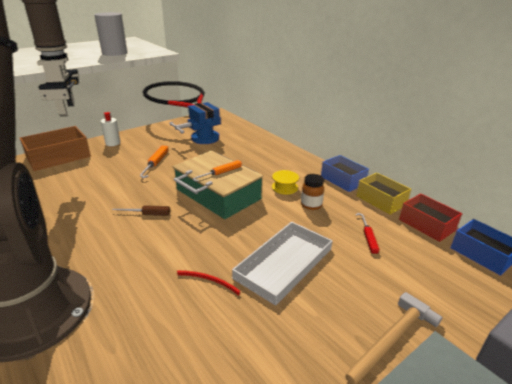

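View pics/wrist0.png

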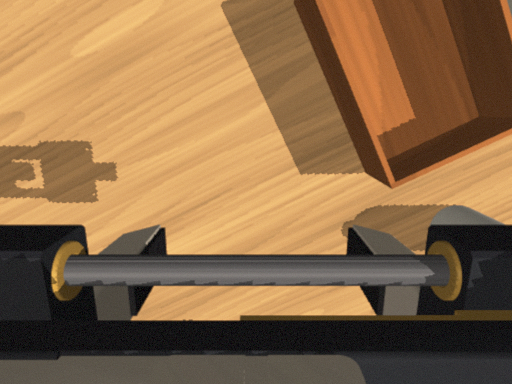

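The scene view shows the orange-handled tool on the lid at (319,195), a second, larger orange one on the bench at (425,200), and a red one at (165,272). The tray is at (197,206), the lid bar at (314,172). Next I'll measure.

```bash
cat > h.py <<'E'
import numpy as np, cv2
from scipy.spatial.transform import Rotation as R
from cell import arm
def rm(r):
    r=np.asarray(r,float); return R.from_rotvec(r).as_matrix() if r.size==3 else r.reshape(3,3)
def ray(p,px):
    d=np.array([(px[0]-p["cx"])/p["fx"],(px[1]-p["cy"])/p["fy"],1.]); return np.asarray(p["position"]),rm(p["rotation"])@d
def onz(p,px,z):
    o,d=ray(p,px); return o+d*(z-o[2])/d[2]
def proj(p,X):
    c=rm(p["rotation"]).T@(np.asarray(X)-p["position"]); return np.array([p["fx"]*c[0]/c[2]+p["cx"],p["fy"]*c[1]/c[2]+p["cy"]])
def tri(ps,pxs):
    A=np.zeros((3,3));b=np.zeros(3)
    for p,x in zip(ps,pxs):
        o,d=ray(p,x);d=d/np.linalg.norm(d);M=np.eye(3)-np.outer(d,d);A+=M;b+=M@o
    return np.linalg.solve(A,b)
E
python3 - <<'E'
from h import *
np.set_printoptions(precision=3,suppress=True)
P={n:arm.get_image(n) for n in("scene","side")}
for n,p in P.items():
    for q in("lid_bar","lid_hinge","hook_handle","hook_tip","hook_butt","tool_tray","plug_box","awl_mid"):
        print(n,q,[(np.round(d["at"],1).tolist(),round(d["score"],2)) for d in arm.search_frame(p,q)[:4]])
for n,b in(("scene",(260,140,390,245)),("side",(165,140,275,225))):
    c=P[n]["frame"][b[1]:b[3],b[0]:b[2]]; cv2.imwrite(f"pics/{n}c.png",cv2.resize(c,None,fx=6,fy=6,interpolation=2))
E
```

```text
scene lid_bar [([323.0, 189.9], 0.59), ([310.5, 169.8], 0.44)]
scene lid_hinge [([322.1, 196.8], 0.65)]
scene hook_handle [([161.6, 271.1], 0.92), ([425.6, 200.8], 0.73), ([316.4, 194.4], 0.68)]
scene hook_tip [([418.4, 197.3], 0.88), ([159.1, 271.0], 0.73), ([318.4, 196.3], 0.53)]
scene hook_butt [([423.5, 196.1], 0.93), ([158.1, 272.5], 0.87), ([319.0, 195.1], 0.52)]
scene tool_tray [([314.8, 196.6], 0.68), ([197.3, 209.0], 0.63)]
scene plug_box [([325.1, 203.1], 0.98), ([296.5, 260.6], 0.67), ([326.7, 192.3], 0.53)]
scene awl_mid [([313.2, 171.1], 0.57)]
side lid_bar [([213.5, 171.7], 0.96)]
side lid_hinge [([213.8, 175.3], 0.6)]
side hook_handle [([156.7, 157.6], 0.77), ([372.1, 236.7], 0.66), ([224.2, 165.8], 0.58)]
side hook_tip [([369.2, 236.0], 0.8), ([157.2, 157.9], 0.76), ([226.0, 165.3], 0.57)]
side hook_butt [([315.5, 191.4], 0.73), ([156.7, 156.3], 0.69), ([370.2, 238.7], 0.59), ([228.5, 169.7], 0.51)]
side tool_tray [([282.6, 261.0], 0.9)]
side plug_box [([219.7, 185.2], 0.63)]
side awl_mid [([154.0, 211.2], 0.72), ([315.5, 190.0], 0.34), ([395.9, 329.2], 0.19)]
```

View pics/scenec.png

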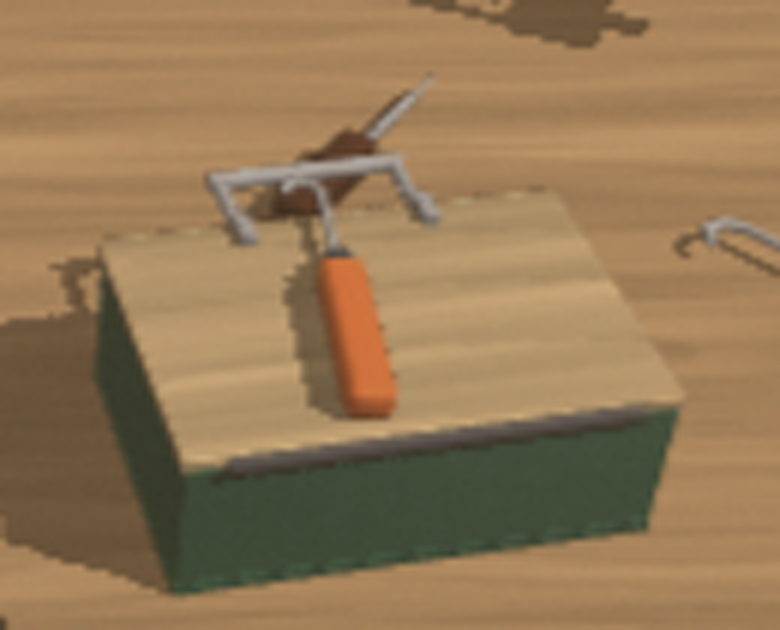

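View pics/sidec.png

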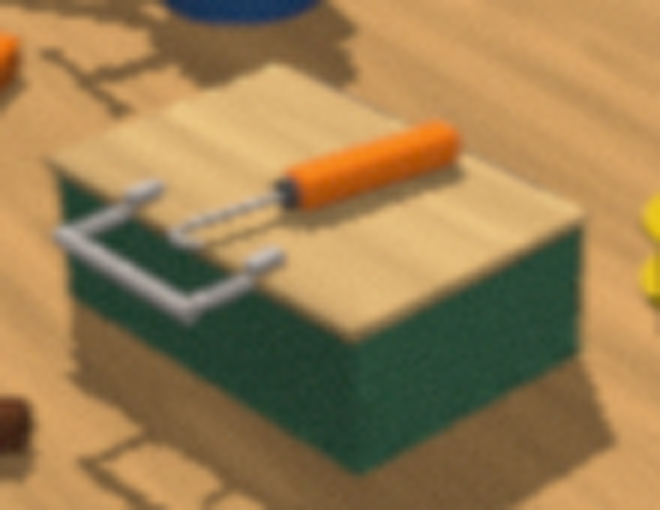

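The crops show the lid tool with its handle in scene from about (322,206) to (317,184) and its hook towards the bar. The bar ends are at (295,170) and (327,166). The awl lies below and in front of the bar. Now I'll fit positions and check the sizes of both orange tools.

```bash
python3 - <<'E'
from h import *
np.set_printoptions(precision=4,suppress=True)
P={n:arm.get_image(n) for n in("scene","side")}
s,d=P["scene"],P["side"]
L={"FL":((276.7,180),(224.5,195.8)),"FR":((351.3,171.7),(173,166.7)),"BR":((373.8,206.7),(210.8,150.8)),"BL":((290.8,217.8),(262.2,175.5))}
for k,(a,b) in L.items(): print(k,onz(s,a,.088),onz(d,b,.088),tri((s,d),(a,b)))
for k,(a,b) in {"barL?":((295.3,170),(196.3,192)),"barR":((326.7,166.3),(175.8,179.5))}.items(): print(k,onz(s,a,.084),onz(d,b,.084),tri((s,d),(a,b)))
for k,(a,b) in {"butt":((321.7,206.3),(239.2,163.3)),"front":((316.8,183.7),(214.2,171.7))}.items(): print(k,onz(s,a,.098),onz(d,b,.098),tri((s,d),(a,b)))
# traces handles
for n,p in P.items():
    for t in arm.trace(p,"hook_handle")[:4]:
        m=t["pixels"]; hsv=cv2.cvtColor(p["frame"],cv2.COLOR_BGR2HSV)
        print(n,t["at"],t["score"],m.sum(), cv2.boundingRect(m.astype(np.uint8)))
for n,b in(("scene",(160,150,260,250)),("side",(170,215,340,345))):
    c=P[n]["frame"][b[1]:b[3],b[0]:b[2]]; cv2.imwrite(f"pics/{n}t.png",cv2.resize(c,None,fx=4,fy=4,interpolation=2))
# orange mask
for n,p in P.items():
    hsv=cv2.cvtColor(p["frame"],cv2.COLOR_BGR2HSV); m=cv2.inRange(hsv,(4,190,150),(17,255,255))
    N,lab,st,ce=cv2.connectedComponentsWithStats(m)
    for i in range(1,N):
        if st[i,4]>60:
            pts=np.argwhere(lab==i)[:,::-1].astype(np.float32); r=cv2.minAreaRect(pts); print(n,"orange",ce[i],r)
E
```

```text
FL [0.5217 0.0282 0.088 ] [0.5208 0.0194 0.088 ] [0.5227 0.0262 0.0862]
FR [0.487  0.2635 0.088 ] [0.4847 0.2578 0.088 ] [0.4864 0.2632 0.0862]
BR [0.6486 0.2881 0.088 ] [0.6424 0.2856 0.088 ] [0.6452 0.2899 0.0852]
BL [0.6851 0.0515 0.088 ] [0.6776 0.0473 0.088 ] [0.6816 0.0521 0.0845]
barL? [0.4683 0.0915 0.084 ] [0.4707 0.0889 0.084 ] [0.4705 0.0903 0.0845]
barR [0.4516 0.1937 0.084 ] [0.4569 0.1867 0.084 ] [0.4568 0.1907 0.0849]
butt [0.6532 0.1396 0.098 ] [0.6564 0.1381 0.098 ] [0.6555 0.1382 0.0991]
front [0.555  0.1428 0.098 ] [0.5629 0.1381 0.098 ] [0.5614 0.1394 0.1004]
scene [157.1, 271.7] 0.88 382 (144, 258, 53, 36)
scene [420.4, 198.5] 0.82 534 (396, 184, 52, 30)
scene [318.0, 195.8] 0.71 258 (312, 178, 14, 33)
side [156.2, 158.3] 0.76 220 (148, 147, 21, 21)
side [372.0, 241.9] 0.68 282 (364, 224, 17, 30)
side [225.4, 166.9] 0.67 209 (211, 161, 31, 13)
side orange [157.85 153.55] ((158.25001525878906, 153.75001525878906), (7.071067810058594, 21.92030906677246), 45.0)
side orange [227.264  166.8202] ((227.4000244140625, 166.6999969482422), (6.640782833099365, 26.879358291625977), 71.56504821777344)
```

```bash
sed -n 1,1p h.py >/dev/null; python3 -c "
import cv2;a=cv2.imread('pics/scenet.png');b=cv2.imread('pics/sidet.png');print(a.shape,b.shape)"
```

```text
(400, 400, 3) (520, 680, 3)
```

View pics/scenet.png

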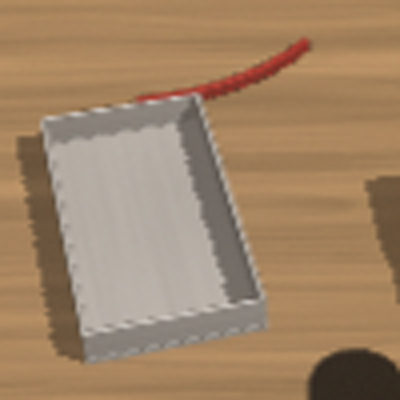

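View pics/sidet.png

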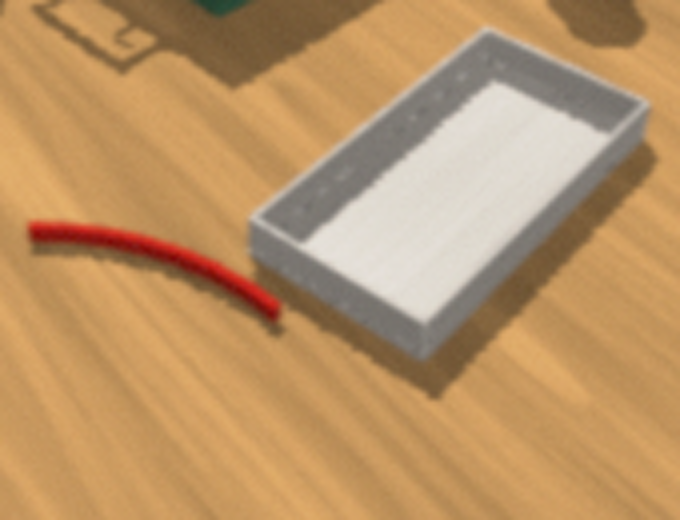

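```bash
python3 - <<'E'
from h import *
np.set_printoptions(precision=4,suppress=True)
P={n:arm.get_image(n) for n in("scene","side")}
s,d=P["scene"],P["side"]
T={"nearR":((170.75,179.5),(276.25,295.5)),"nearL":((209.5,173.75),(233.25,269.25)),"farL":((226.25,224.5),(291.75,222.5)),"farR":((180.75,233.25),(332,241))}
for k,(a,b) in T.items(): print(k,onz(s,a,.03),onz(d,b,.03),tri((s,d),(a,b)))
print("jar top",onz(s,(249,247),.095),onz(d,(313,181),.095))
for q in("bumper_mid","spool_mid"):
  for n,p in P.items(): print(q,n,[(onz(p,t["at"],.01 if q[0]=='b' else .044),t["score"]) for t in arm.search_frame(p,q)[:2]])
o=arm.observe(); print(R.from_rotvec(o["ee_rot"]).as_matrix(),o["position"],o["clock"],o["joints"])
E
```

```text
nearR [ 0.4365 -0.3041  0.03  ] [ 0.4365 -0.3064  0.03  ] [ 0.4366 -0.305   0.0294]
nearL [ 0.4096 -0.181   0.03  ] [ 0.4079 -0.1838  0.03  ] [ 0.4085 -0.1817  0.0286]
farL [ 0.6467 -0.1234  0.03  ] [ 0.6439 -0.1289  0.03  ] [ 0.6459 -0.1249  0.0279]
farR [ 0.6764 -0.248   0.03  ] [ 0.6739 -0.251   0.03  ] [ 0.6754 -0.249   0.0284]
jar top [ 0.7908 -0.0642  0.095 ] [ 0.7705 -0.0764  0.095 ]
bumper_mid scene [(array([ 0.3678, -0.1529,  0.01  ]), 0.67)]
bumper_mid side [(array([ 0.3625, -0.1643,  0.01  ]), 0.71), (array([0.8058, 0.0794, 0.01  ]), 0.42)]
spool_mid scene [(array([0.794 , 0.0626, 0.044 ]), 0.9)]
spool_mid side [(array([0.7714, 0.0388, 0.044 ]), 0.78)]
[[ 0.      0.4456  0.8952]
 [ 0.      0.8952 -0.4456]
 [-1.      0.0001  0.    ]] [0.2785 0.5595 0.2267] 1.55 [-1.2116  0.4345  0.025   1.5732 -0.0116  1.134  -0.0751]
```

Only the lid tool is on the box: the candidates were (319,195), (425,200, larger) and (165,272, red), and the crop confirms the choice. The lid, bar and tray sizes match the given ones. Estimates:

| Item | Position (m) | Yaw |
|---|---|---|
| Handle centre | (.607, .139, .098) | about 179° |
| Bar | (.463, .140) | lid about 8.5° |
| Tray | (.5415, -.2155) | about 13.3° |

I'll move above the handle first.

Request:
{"api": "servo_tool", "payload": {"plan": [[[8.2,-10.5,0],[0,0,6.4]],[[8.2,-10.5,0],[0,0,6.4]],[[8.2,-10.5,0],[0,0,6.4]],[[20.0,-26.0,0],[0,0,18]],[[20.0,-26.0,0],[0,0,18]],[[32.9,-42.0,0],[0,0,25.5]],[[32.9,-42.0,0],[0,0,25.5]],[[32.9,-42.0,0],[0,0,25.5]],[[32.9,-42.0,0],[0,0,25.5]],[[32.9,-42.0,0],[0,0,25.5]],[[32.9,-42.0,0],[0,0,25.5]],[[32.9,-42.0,0],[0,0,25.5]]], "grip": 0.7}}

```text
clock: 2.75
position: [0.6114, 0.1308, 0.2267]
ee_rot: [0.018, 1.568, -0.025]
force: [-0.4, -0.2, -0.2]
width: 0.704
```

```bash
python3 - <<'E'
from h import *
np.set_printoptions(precision=4,suppress=True)
o=arm.observe(); print(R.from_rotvec(o["ee_rot"]).as_matrix(),o["position"],o["clock"],o["joints"],o["width"])
p=arm.get_image("wrist"); cv2.imwrite("pics/w1.png",p["frame"])
print(proj(p,(.657,.139,.098)),proj(p,(.557,.139,.098)),proj(p,(.607,.139,.098)))
m=cv2.inRange(cv2.cvtColor(p["frame"],cv2.COLOR_BGR2HSV),(4,190,120),(17,255,255))
N,lab,st,ce=cv2.connectedComponentsWithStats(m)
for i in range(1,N):
    if st[i,4]>200: print(st[i],ce[i],cv2.minAreaRect(np.argwhere(lab==i)[:,::-1].astype(np.float32)))
E
```

```text
[[ 0.0023  0.0271  0.9996]
 [-0.0044  0.9996 -0.0271]
 [-1.     -0.0044  0.0024]] [0.6114 0.1308 0.2267] 2.75 [-0.3709  0.4333  0.1044  1.5792 -0.043   1.1306  1.2858] 0.703761730098817
[266.6576 235.1011] [264.4273 123.8134] [265.5905 181.8555]
[ 255  129   27  111 2825] [268.2892 183.5642] ((268.0, 184.0), (110.0, 26.0), 90.0)
```

View pics/w1.png

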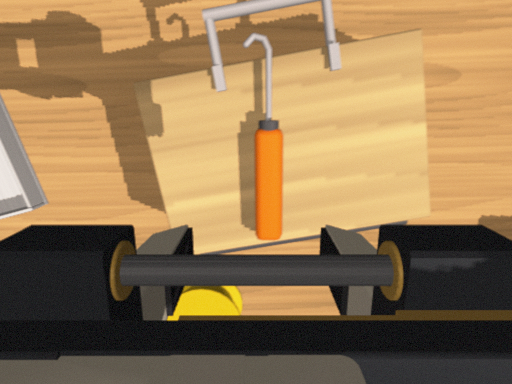

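The wrist view shows the handle at about (268,184), aligned with the finger direction, and the hook at (258,40) inside the bar's gap. Now I'll refine the centre after settling.

```bash
python3 - <<'E'
from h import *
np.set_printoptions(precision=4,suppress=True)
p=arm.get_image("wrist")
o=arm.observe(); print(o["position"],o["ee_rot"],o["clock"],p["position"])
m=cv2.inRange(cv2.cvtColor(p["frame"],cv2.COLOR_BGR2HSV),(4,190,120),(17,255,255))
N,lab,st,ce=cv2.connectedComponentsWithStats(m); i=1+np.argmax(st[1:,4])
print(st[i],ce[i]); c=ce[i]
pts=np.argwhere(lab==i)[:,::-1].astype(np.float32)
top=pts[pts[:,1]<st[i,1]+20].mean(0); bot=pts[pts[:,1]>st[i,1]+st[i,3]-20].mean(0)
for z in(.098,.106): print(z,onz(p,c,z),onz(p,top,z),onz(p,bot,z))
E
```

```text
[0.6082 0.1378 0.2265] [ 0.0157  1.5709 -0.0163] 2.85 [0.542  0.137  0.3847]
[ 250  132   28  110 2812] [263.6888 185.9676]
0.098 [0.6086 0.1413 0.098 ] [0.5702 0.1421 0.098 ] [0.6515 0.1407 0.098 ]
0.106 [0.6068 0.1412 0.106 ] [0.5694 0.142  0.106 ] [0.6484 0.1406 0.106 ]
```

Request:
{"api": "servo_tool", "payload": {"plan": [[[-0.1,0.2,-3],[0,0,0]],[[-0.1,0.2,-6],[0,0,0]],[[-0.1,0.2,-9],[0,0,0]],[[-0.1,0.2,-11],[0,0,0]],[[-0.1,0.2,-12.5],[0,0,0]],[[-0.1,0.2,-13.2],[0,0,0]],[[-0.1,0.2,-13.4],[0,0,0]],[[-0.1,0.2,-13.4],[0,0,0]],[[-0.1,0.2,-13.4],[0,0,0]]]}}

```text
clock: 3.75
position: [0.6076, 0.1402, 0.0935]
ee_rot: [0.016, 1.569, -0.016]
force: [0.5, 0.6, 0.3]
width: 0.702
```

```bash
python3 - <<'E'
from h import *
p=arm.get_image("wrist"); cv2.imwrite("pics/w2.png",p["frame"]);p=arm.get_image("side"); cv2.imwrite("pics/s2.png",cv2.resize(p["frame"][100:240,130:300],None,fx=4,fy=4))
o=arm.observe(); print(o["position"],o["ee_rot"],o["force"],o["clock"])
E
```

```text
[0.6076447 0.1399752 0.093349 ] [ 0.01598604  1.56952678 -0.01589784] [ 0.32231688 -0.76799155 -0.55362373] 3.85
```

View pics/w2.png

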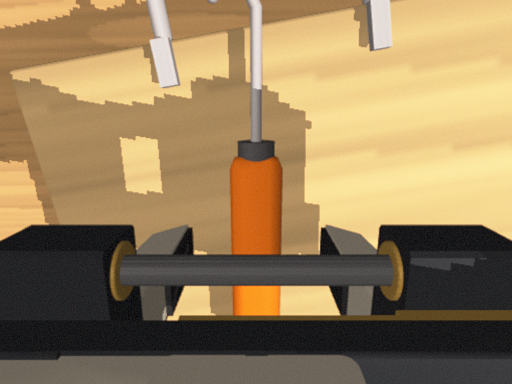

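View pics/s2.png

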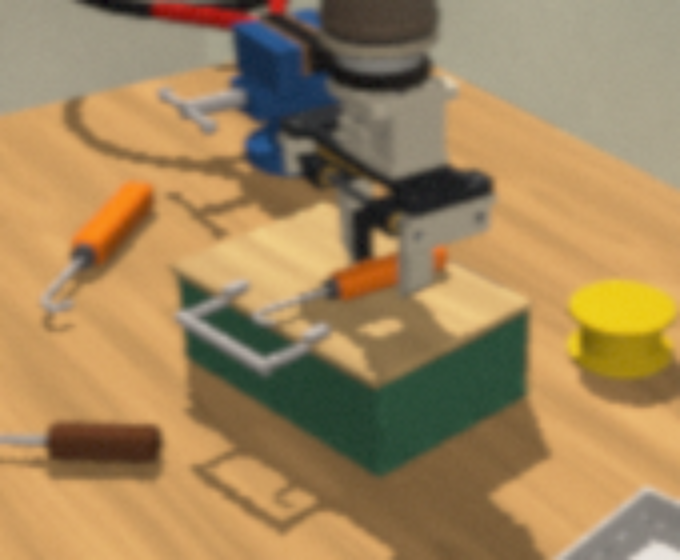

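The handle is centred between the fingers at column 256. Next I'll lower 2 mm, close on it, and lift a little.

Request:
{"api": "servo_tool", "payload": {"plan": [[[0,0,-0.2],[0,0,0]],[[0,0,-0.2],[0,0,0]],[[0,0,-0.2],[0,0,0]],[[0,0,-0.2],[0,0,0]],[[0,0,-0.2],[0,0,0]],[[0,0,-0.2],[0,0,0]],[[0,0,-0.2],[0,0,0]],[[0,0,-0.2],[0,0,0]]], "grip": 0, "squeeze": 25}}

```text
clock: 4.65
position: [0.6076, 0.14, 0.0913]
ee_rot: [0.016, 1.57, -0.016]
force: [-0.4, 0.2, -0.2]
width: 0.26
```

Request:
{"api": "servo_tool", "payload": {"plan": [[[0,0,2],[0,0,0]],[[0,0,5],[0,0,0]],[[0,0,9],[0,0,0]],[[0,0,11],[0,0,0]],[[0,-3,11],[0,0,0]],[[-1,-7,11],[0,0,2]],[[-1,-11.5,11],[0,0,4]],[[-2,-16,11],[0,0,7]],[[-2,-20.5,11],[0,0,9]],[[-3.2,-25,11],[0,0,11]],[[-3.2,-29.5,11],[0,0,14.3]],[[-3.2,-33,11],[0,0,14.3]]]}}

```text
clock: 5.85
position: [0.5746, -0.1934, 0.2014]
ee_rot: [-0.18, 1.562, 0.179]
force: [0.1, 0.4, -0.6]
width: 0.254
```

Request:
{"api": "servo_tool", "payload": {"plan": [[[0,-1.0,0],[0,0,0]],[[0,-1.0,0],[0,0,0]],[[0,-1.0,0],[0,0,0]]]}}

```text
clock: 6.15
position: [0.5748, -0.2017, 0.2011]
ee_rot: [-0.18, 1.563, 0.181]
force: [-0.8, 0.9, -1.3]
width: 0.255
```

```bash
python3 - <<'E'
from h import *
p=arm.get_image("wrist"); cv2.imwrite("pics/w3.png",p["frame"]);q=arm.get_image("side"); cv2.imwrite("pics/s3.png",q["frame"])
o=arm.observe(); print(o["position"],R.from_rotvec(o["ee_rot"]).as_matrix().round(3),o["force"],o["clock"],o["width"],o["joints"])
# predicted tool endpoints in picture
for X in [(.4366,-.305,.03),(.409,-.182,.03),(.646,-.125,.03),(.6755,-.249,.03)]: print(proj(p,X))
E
```

```text
[ 0.57509514 -0.20083656  0.20129882] [[ 0.001 -0.23   0.973]
 [ 0.001  0.973  0.23 ]
 [-1.     0.001  0.001]] [ 0.41143213  0.18764726 -0.90980812] 6.25 0.25986130780798156 [ 0.16589229  0.42877029  0.118053    1.65411054 -0.05717488  1.06143748
  2.10403334]
[177.89132247   2.57630026]
[319.90101043   4.12572763]
[310.25068798 256.89493698]
[191.34929066 257.25298084]
```

View pics/w3.png

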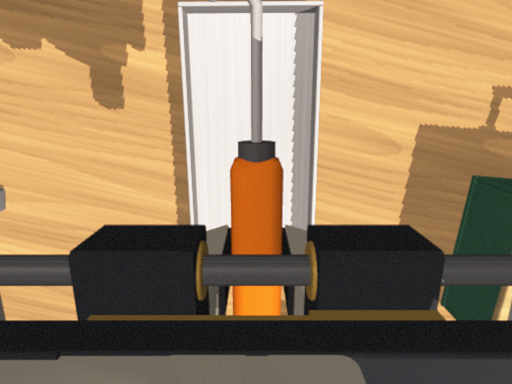

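View pics/s3.png

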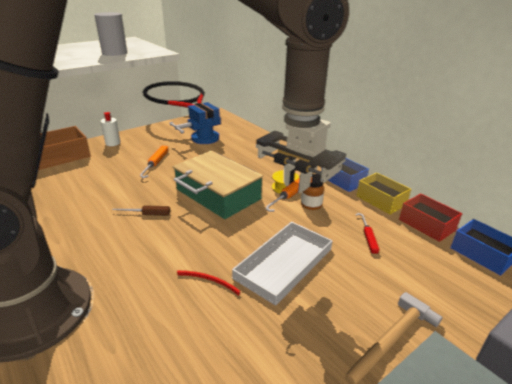

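The tool is yaw-aligned with the tray, and the tray corners match the predictions in the wrist view, near (180,4) and (320,5). Next I'll lower it in.

Request:
{"api": "servo_tool", "payload": {"plan": [[[0,-0.7,-3],[0,0,0]],[[0,-0.7,-7],[0,0,0]],[[0,-0.7,-11],[0,0,0]],[[0,-0.7,-14],[0,0,0]],[[0,-0.7,-16],[0,0,0]],[[0,-0.7,-17.5],[0,0,0]],[[0,-0.7,-18.5],[0,0,0]],[[0,-0.7,-18.9],[0,0,0]],[[0,-0.7,-19.0],[0,0,0]],[[0,-0.7,-19.0],[0,0,0]]]}}

```text
clock: 7.25
position: [0.5757, -0.2079, 0.0121]
ee_rot: [-0.182, 1.561, 0.182]
force: [0.6, 0.8, -1.5]
width: 0.259
```

Request:
{"api": "servo_tool", "payload": {"plan": [[[0,0,-0.2],[0,0,0]],[[0,0,-0.4],[0,0,0]],[[0,0,-0.4],[0,0,0]],[[0,0,-0.4],[0,0,0]]]}}

```text
clock: 7.65
position: [0.5757, -0.208, 0.0082]
ee_rot: [-0.182, 1.561, 0.182]
force: [-0.8, -0.4, 0.2]
width: 0.26
```

Request:
{"api": "servo_tool", "payload": {"plan": [[[0,0,0],[0,0,0]],[[0,0,0],[0,0,0]],[[0,0,0],[0,0,0]],[[0,0,0],[0,0,0]],[[0,0,0],[0,0,0]]], "grip": 0.45}}

```text
clock: 8.15
position: [0.5757, -0.208, 0.0082]
ee_rot: [-0.182, 1.561, 0.182]
force: [-0.2, -0.1, 0.5]
width: 0.453
```

Request:
{"api": "servo_tool", "payload": {"plan": [[[0,0,2],[0,0,0]],[[0,0,5],[0,0,0]],[[0,0,9],[0,0,0]],[[0,0,13],[0,0,0]],[[0,0,17],[0,0,0]],[[0,0,19],[0,0,0]],[[0,0,19],[0,0,0]]]}}

```text
clock: 8.85
position: [0.5776, -0.2086, 0.2019]
ee_rot: [-0.184, 1.555, 0.18]
force: [0.6, -0.3, -0.7]
width: 0.452
```

```bash
python3 - <<'E'
from h import *
p=arm.get_image("wrist"); cv2.imwrite("pics/w4.png",p["frame"]);q=arm.get_image("side"); cv2.imwrite("pics/s4.png",cv2.resize(q["frame"][130:310,130:370],None,fx=3,fy=3))
o=arm.observe(); print(o["position"],R.from_rotvec(o["ee_rot"]).as_matrix().round(3),o["force"],o["clock"],o["width"],o["joints"])
E
```

```text
[ 0.57558657 -0.20789224  0.19808528] [[ 0.002 -0.23   0.973]
 [ 0.     0.973  0.23 ]
 [-1.    -0.     0.003]] [ 1.08649018 -0.22556473 -0.8700141 ] 8.95 0.45056670879970945 [ 0.17493281  0.43516384  0.12145204  1.65267884 -0.06004132  1.05506804
  2.11748163]
```

View pics/w4.png

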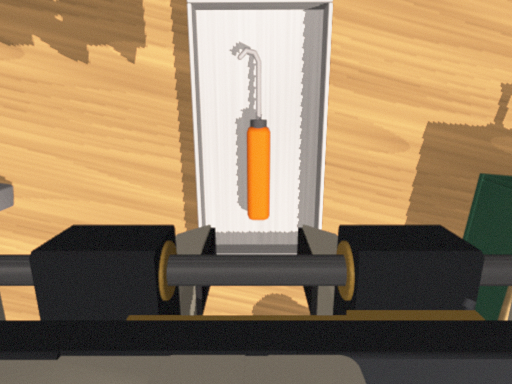

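View pics/s4.png

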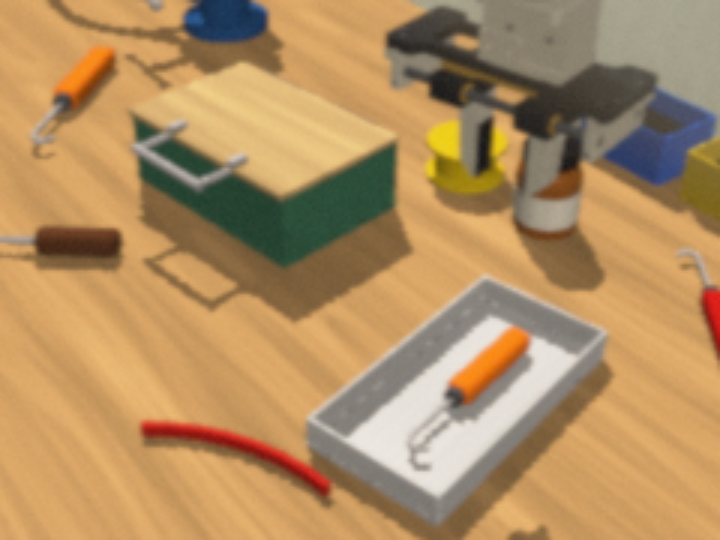

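The tool lies flat inside the tray: handle at (259,170) and hook at (245,52) in the wrist view. Next is the bar, turning about -95° so that the jaws straddle it.

Request:
{"api": "servo_tool", "payload": {"plan": [[[-1,3,0],[0,0,-8]],[[-2,6,0],[0,0,-16]],[[-3,9,0],[0,0,-24]],[[-4,12,0],[0,0,-32]],[[-5,15,0],[0,0,-40]],[[-6,18,0],[0,0,-48]],[[-7,21,0],[0,0,-56]],[[-8,24,0],[0,0,-64]],[[-9,27,0],[0,0,-72]],[[-10,30,0],[0,0,-80]],[[-11,33,0],[0,0,-88]],[[-11.3,34.8,0],[0,0,-94.8]]], "grip": 0.3}}

```text
clock: 10.15
position: [0.4604, 0.1422, 0.1965]
ee_rot: [1.098, 1.274, -1.105]
force: [0.2, 0.2, 0.0]
width: 0.297
```

Request:
{"api": "servo_tool", "payload": {"plan": [[[0,0,0],[0,0,0]],[[0,0,0],[0,0,0]]]}}

```text
clock: 10.35
position: [0.4594, 0.1419, 0.1953]
ee_rot: [1.093, 1.277, -1.104]
force: [-0.1, 0.6, 0.1]
width: 0.301
```

```bash
python3 - <<'E'
from h import *
p=arm.get_image("wrist"); cv2.imwrite("pics/w5.png",p["frame"])
o=arm.observe(); print(o["position"],R.from_rotvec(o["ee_rot"]).as_matrix().round(3),o["force"],o["clock"],o["width"],o["joints"])
for X in [(.4705,.0903,.084),(.4568,.1907,.084),(.463,.14,.084)]: print(proj(p,X))
E
```

```text
[0.45991485 0.14112055 0.19558865] [[-0.005  0.989  0.147]
 [-0.005  0.147 -0.989]
 [-1.    -0.005  0.004]] [ 0.27729339 -0.3316347  -1.13424466] 10.4 0.3034731440734203 [-0.66435087  0.23597657  0.30823079  1.97006016 -0.08352835  0.9539331
 -0.16744893]
[260.94546544 249.98741409]
[263.238762   132.21150512]
[261.17664412 194.30239779]
```

View pics/w5.png

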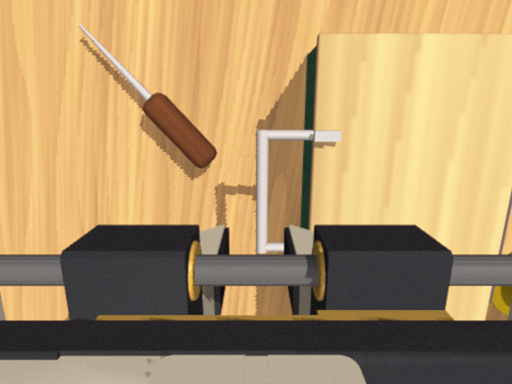

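The bar is vertical in the wrist view at column 262, rows 133–250, within 3 px of the prediction. The TCP needs +3 mm in x and then 13 cm down.

Request:
{"api": "servo_tool", "payload": {"plan": [[[0.35,-0.1,0],[0,0,0]],[[0.35,-0.1,-3],[0,0,0]],[[0.35,-0.1,-6],[0,0,0]],[[0.35,-0.1,-9],[0,0,0]],[[0.35,-0.1,-9],[0,0,0]],[[0.35,-0.1,-9],[0,0,0]]]}}

```text
clock: 11.0
position: [0.4638, 0.1389, 0.1058]
ee_rot: [1.094, 1.275, -1.107]
force: [0.6, -0.4, 0.7]
width: 0.302
```

```bash
python3 - <<'E'
from h import *
p=arm.get_image("wrist"); cv2.imwrite("pics/w6.png",p["frame"])
q=arm.get_image("side"); cv2.imwrite("pics/s6.png",cv2.resize(q["frame"][110:240,120:290],None,fx=4,fy=4))
o=arm.observe(); print(o["position"],o["force"],o["clock"],o["width"])
E
```

```text
[0.4646147  0.1398394  0.10694403] [-0.5288006  -0.01210438  0.11156491] 11.1 0.29965773945162844
```

View pics/w6.png

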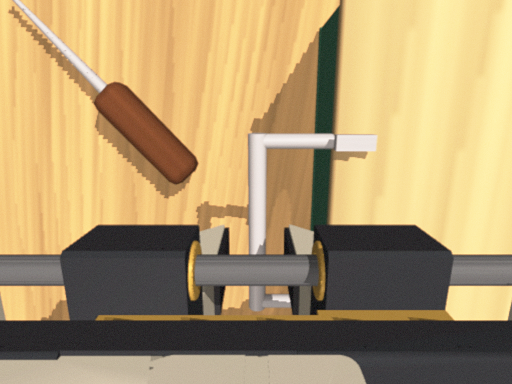

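View pics/s6.png

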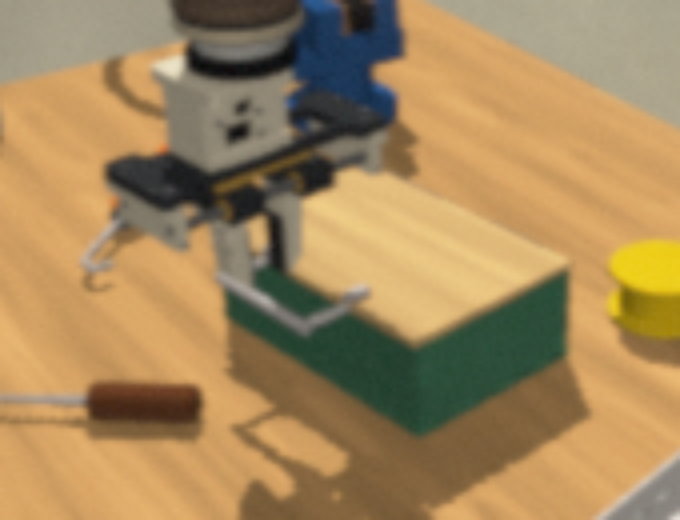

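Request:
{"api": "servo_tool", "payload": {"plan": [[[0,0,-2],[0,0,0]],[[0,0,-3.5],[0,0,0]],[[0,0,-4.2],[0,0,0]],[[0,0,-4.2],[0,0,0]],[[0,0,-4.2],[0,0,0]]]}}

```text
clock: 11.6
position: [0.4652, 0.14, 0.0658]
ee_rot: [1.097, 1.274, -1.103]
force: [-0.5, 0.7, 1.0]
width: 0.299
```

Request:
{"api": "servo_tool", "payload": {"plan": [[[0,0,0],[0,0,0]],[[0,0,0],[0,0,0]],[[0,0,0],[0,0,0]],[[0,0,0],[0,0,0]],[[0,0,0],[0,0,0]],[[0,0,0],[0,0,0]]], "grip": 0, "squeeze": 20}}

```text
clock: 12.2
position: [0.4636, 0.1398, 0.066]
ee_rot: [1.095, 1.276, -1.105]
force: [-6.0, -0.6, 7.8]
width: 0.102
```

```bash
python3 - <<'E'
from h import *
p=arm.get_image("wrist"); cv2.imwrite("pics/w7.png",p["frame"])
o=arm.observe(); print(o["position"],o["force"],o["clock"],o["width"])
C=o["position"]+np.array([0,0,.019]);ang=np.radians(8.45);u=np.array([np.cos(ang),np.sin(ang),0])
for a in range(0,55,5):
    t=np.radians(a); f=lambda t:(-.204*np.cos(t)+.004*np.sin(t),.204*np.sin(t)+.004*np.cos(t))
    h=f(t)[0]-f(0)[0];v=f(t)[1]-f(0)[1]; print(a,(100*h*u[:2]).round(2),round(100*v,2))
E
```

```text
[0.46358495 0.1398117  0.06602793] [-5.4868811  -1.00939522  8.24147701] 12.25 0.10389110263021796
0 [0. 0.] 0.0
5 [0.11 0.02] 1.78
10 [0.38 0.06] 3.54
15 [0.79 0.12] 5.27
20 [1.35 0.2 ] 6.95
25 [2.06 0.31] 8.58
30 [2.9  0.43] 10.15
35 [3.88 0.58] 11.63
40 [4.98 0.74] 13.02
45 [6.19 0.92] 14.31
50 [7.51 1.12] 15.48
```

View pics/w7.png

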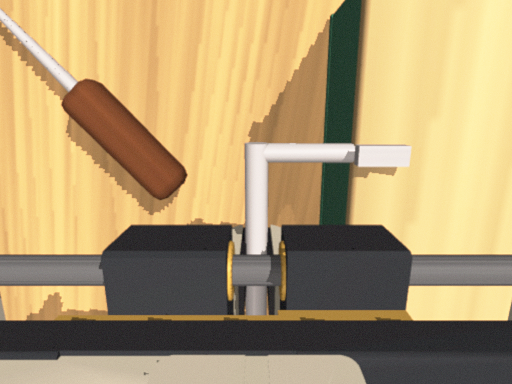

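The bar is pinched (opening 9.5 mm). I'll raise along the arc to 25° and check.

Request:
{"api": "servo_tool", "payload": {"plan": [[[0.05,0,0.9],[0,0,0]],[[0.11,0.02,1.78],[0,0,0]],[[0.25,0.04,2.7],[0,0,0]],[[0.38,0.06,3.54],[0,0,0]],[[0.58,0.09,4.4],[0,0,0]],[[0.79,0.12,5.27],[0,0,0]],[[1.07,0.16,6.1],[0,0,0]],[[1.35,0.2,6.95],[0,0,0]],[[1.7,0.25,7.8],[0,0,0]],[[2.06,0.31,8.58],[0,0,0]],[[2.06,0.31,8.58],[0,0,0]],[[2.06,0.31,8.58],[0,0,0]]]}}

```text
clock: 13.45
position: [0.4834, 0.1427, 0.1522]
ee_rot: [1.094, 1.277, -1.106]
force: [-6.0, -1.0, 1.8]
width: 0.102
```

```bash
python3 - <<'E'
from h import *
q=arm.get_image("side"); cv2.imwrite("pics/s8.png",cv2.resize(q["frame"][90:240,100:290],None,fx=4,fy=4))
o=arm.observe(); print(o["position"],o["force"],o["clock"],o["width"],o["ee_rot"])
E
```

```text
[0.4833109  0.14270388 0.15207797] [-6.76858835 -0.47206824  1.42091524] 13.5 0.10222966692097274 [ 1.09392234  1.27747698 -1.10631578]
```

View pics/s8.png

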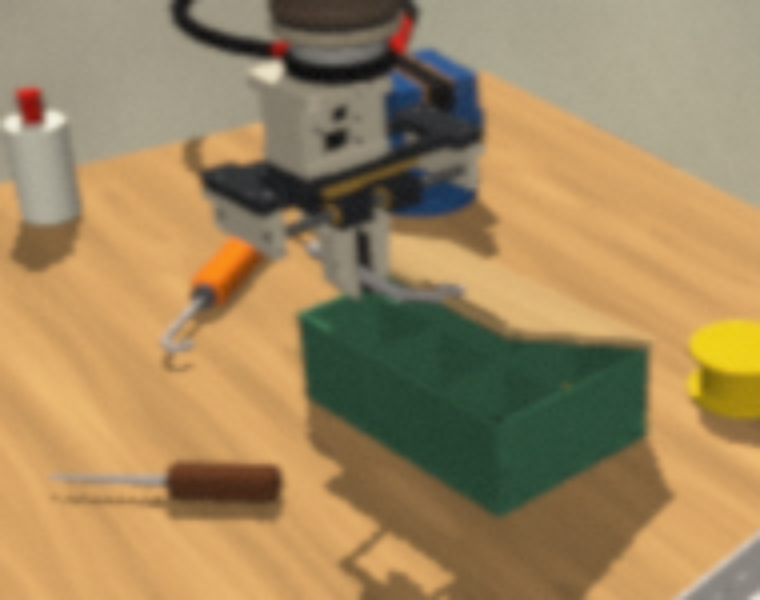

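Request:
{"api": "servo_tool", "payload": {"plan": [[[0.38,0.06,0.8],[0,0,0]],[[0.8,0.12,1.57],[0,0,0]],[[1.28,0.19,2.33],[0,0,0]],[[1.78,0.27,3.05],[0,0,0]],[[2.32,0.35,3.76],[0,0,0]],[[2.88,0.43,4.44],[0,0,0]],[[3.47,0.52,5.1],[0,0,0]],[[4.08,0.61,5.73],[0,0,0]],[[4.74,0.71,6.33],[0,0,0]],[[5.4,0.81,6.9],[0,0,0]],[[5.4,0.81,6.9],[0,0,0]],[[5.4,0.81,6.9],[0,0,0]]]}}

```text
clock: 14.7
position: [0.5372, 0.1506, 0.2226]
ee_rot: [1.094, 1.278, -1.107]
force: [-9.7, -1.8, 8.6]
width: 0.098
```

```bash
python3 - <<'E'
from h import *
q=arm.get_image("side"); cv2.imwrite("pics/s9.png",cv2.resize(q["frame"][70:240,100:290],None,fx=4,fy=4,interpolation=2))
p=arm.get_image("scene"); cv2.imwrite("pics/c9.png",p["frame"]); cv2.imwrite("pics/c9z.png",cv2.resize(p["frame"][90:250,250:400],None,fx=5,fy=3.7*5/3.7,interpolation=2)[:600])
w=arm.get_image("wrist"); cv2.imwrite("pics/w9.png",w["frame"])
o=arm.observe(); print(o["position"],o["force"],o["clock"],o["width"],o["ee_rot"])
E
```

```text
[0.53704239 0.15064611 0.22248992] [-8.97989211 -1.70616047  9.40959   ] 14.85 0.10096158868145948 [ 1.09390298  1.27814855 -1.10666617]
```

View pics/s9.png

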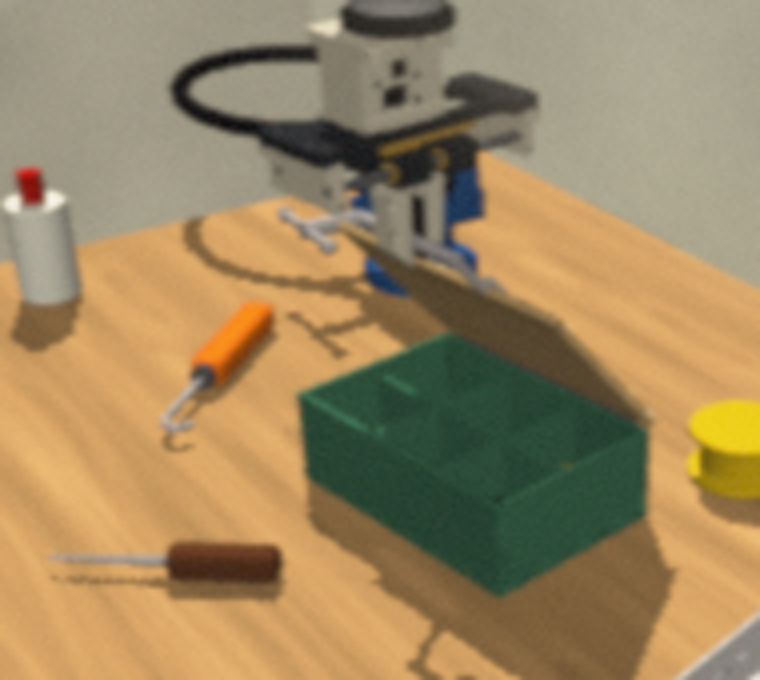

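View pics/c9.png

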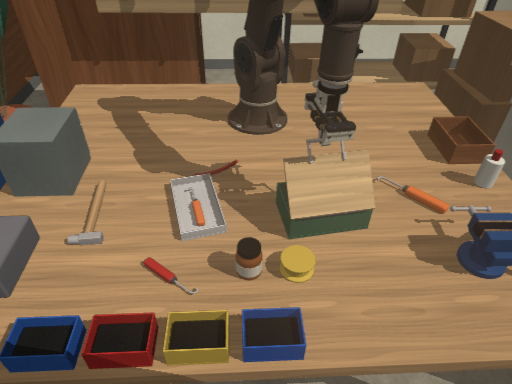

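View pics/c9z.png

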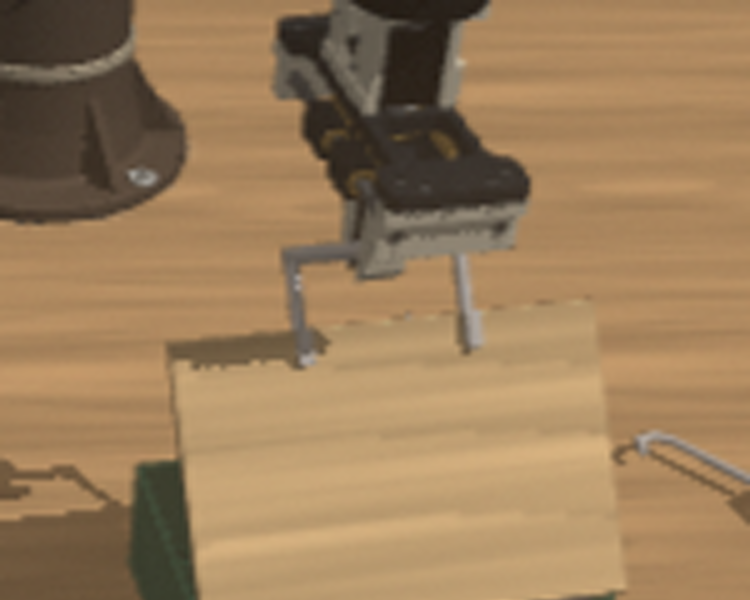

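View pics/w9.png

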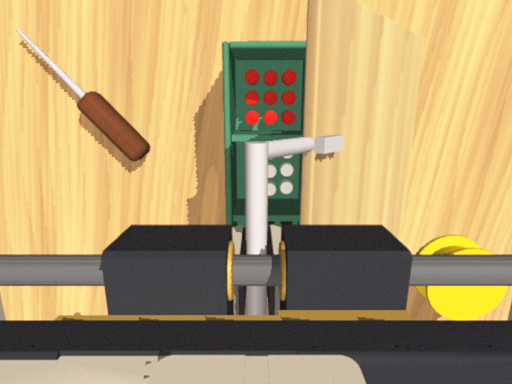

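```bash
python3 - <<'E'
from h import *
np.set_printoptions(precision=1,suppress=True)
s=arm.get_image("scene");d=arm.get_image("side"); o=arm.observe();print(o["clock"],o["position"],o["force"])
y=np.radians(8.45);u=np.array([np.cos(y),np.sin(y),0]);v=np.array([-np.sin(y),np.cos(y),0])
H=np.array([.463,.14,.08])+u*.204
def pt(t,x,yy,z):
    t=np.radians(t);X=u*np.cos(t)-np.array([0,0,1])*np.sin(t);Z=u*np.sin(t)+np.array([0,0,1])*np.cos(t)
    return H+X*x+v*yy+Z*z
for a in(44,47,50,53,56):
    print(a,"scene FR,FL:",proj(s,pt(a,-.164,-.122,.008)),proj(s,pt(a,-.164,.122,.008)),"barR end",proj(s,pt(a,-.204,-.052,.004)),"side barR end",proj(d,pt(a,-.204,-.052,.004)),"corner",proj(d,pt(a,-.164,-.122,.0)), "bar z",pt(a,-.204,0,.004).round(3)*1000)
E
```

```text
14.95 [0.5 0.2 0.2] [-9.2 -2.3  9.4]
44 scene FR,FL: [282.1 159.2] [366.1 150.5] barR end [304.4 142.7] side barR end [210.2 140.5] corner [234.7 155.8] bar z [522. 149. 225.]
47 scene FR,FL: [282.8 158.8] [367.4 150.1] barR end [305.5 142. ] side barR end [212.2 137.3] corner [236.3 153.1] bar z [530. 150. 232.]
50 scene FR,FL: [283.5 158.6] [368.8 149.8] barR end [306.6 141.4] side barR end [214.3 134.1] corner [238.  150.5] bar z [538. 151. 239.]
53 scene FR,FL: [284.3 158.5] [370.2 149.7] barR end [307.8 141.1] side barR end [216.6 131.1] corner [239.8 148. ] bar z [547. 152. 245.]
56 scene FR,FL: [285.1 158.6] [371.7 149.7] barR end [309.  140.9] side barR end [218.9 128.2] corner [241.6 145.5] bar z [555. 154. 251.]
```

Every view agrees on about 50°. The scene corners at (283.6,159) and (369,149.6), and the side-view bar end at about (214,134.5), all match the 50° projection. There is about 12 N of push along the lid towards the hinge, so I'll relieve it slightly and check it holds steady.

Request:
{"api": "servo_tool", "payload": {"plan": [[[-0.1,0,0.1],[0,0,0]],[[-0.1,0,0.1],[0,0,0]],[[-0.1,0,0.1],[0,0,0]],[[-0.1,0,0.1],[0,0,0]]]}}

```text
clock: 15.35
position: [0.5383, 0.1508, 0.2239]
ee_rot: [1.096, 1.275, -1.104]
force: [5.8, 1.2, -9.4]
width: 0.101
```

Request:
{"api": "servo_tool", "payload": {"plan": [[[0,0,0],[0,0,0]],[[0,0,0],[0,0,0]],[[0,0,0],[0,0,0]],[[0,0,0],[0,0,0]],[[0,0,0],[0,0,0]],[[0,0,0],[0,0,0]],[[0,0,0],[0,0,0]],[[0,0,0],[0,0,0]],[[0,0,0],[0,0,0]],[[0,0,0],[0,0,0]]]}}

```text
clock: 16.35
position: [0.5384, 0.1508, 0.2239]
ee_rot: [1.096, 1.275, -1.104]
force: [2.2, 1.1, -4.9]
width: 0.101
```

```bash
python3 - <<'E'
from h import *
o=arm.observe();print(o["clock"],o["position"],o["force"],o["width"])
s=arm.get_image("scene");d=arm.get_image("side");
a=cv2.resize(s["frame"][90:190,250:400],None,fx=5,fy=5,interpolation=2);cv2.imwrite("pics/c10.png",a)
cv2.imwrite("pics/s10.png",cv2.resize(d["frame"][100:200,150:300],None,fx=5,fy=5,interpolation=2))
old=cv2.imread("pics/c9.png"); print(cv2.absdiff(old,s["frame"]).mean())
E
```

```text
16.35 [0.53840747 0.15079395 0.22390141] [ 2.20578529  1.09507877 -4.88756468] 0.10136891444807626
0.8623284233940972
```

View pics/c10.png

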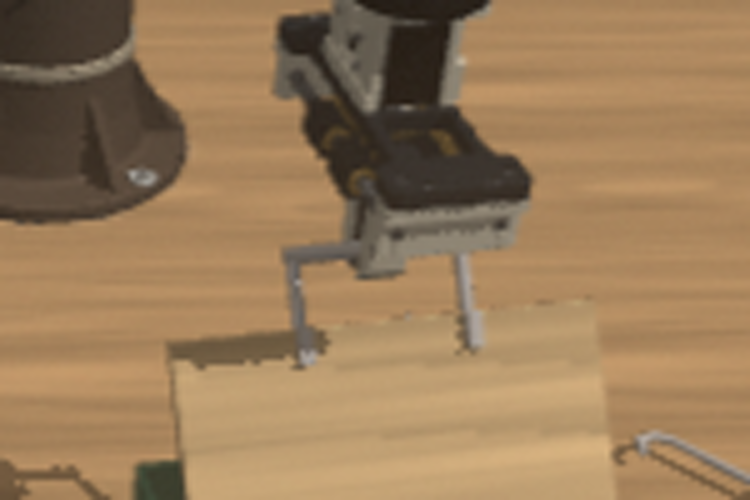

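View pics/s10.png

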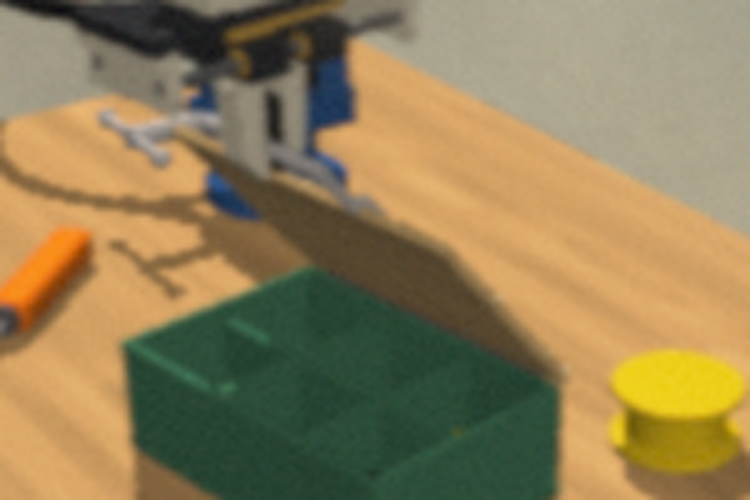

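The lid is steady at about 50–51° (side-view corner at (239.4,149), bar end at (214.4,133.6)) and the force is low. Handing in.

```bash
python3 -c "
from cell import arm
print(arm.sign_off()); o=arm.observe(); print(o['clock'],o['position'],o['width'])"
```

```text
the job is handed in; nothing more can be done
None
the job is handed in; nothing more can be done
```

The job is handed in. The orange-handled hook tool lies flat in the metal tray, and the arm is holding the lid open at about 50°. I moved the tool first, then pinched the lifting bar from above and raised the lid along its arc.

**Lid angle:** the bar position from the arm and the lid edges in both camera views put it at 50–51°. The position did not change over the last second before hand-in. The grip is 20 N, and the bar opening reads a steady 9.3 mm.

**Force:** after lifting, the arm was pushing about 12 N along the lid towards the hinge. A small correction brought the wrist force down to about 5 N.

**Bench:** I saw nothing else displaced in the pictures I looked at, though I did not measure every bystander object again. The larger orange tool and the red one were left alone. The job took 16.5 s of the 50 s allowed.

No check failed. Position estimates from the two cameras differed by a few millimetres, and for the jar and spool, which I stayed clear of, by up to about 3 cm.

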